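Lock the reference tile in its holder

ROBOT

A 6-joint arm with a two-finger parallel gripper is mounted at the origin on a cart in front of the work surface, level with it; the furniture and walls round the work are solid. World frame = base frame: x ahead of the robot, y to its left, z up, the work surface at z = 0. Lengths are in m, angles in rad, forces in N, time in s.
With the tool pointing down it reaches from about 0.325 to 0.9 m from the base axis. Payload 6.1 kg.
Tool frame: the origin (TCP) lies midway between the tips of the shut fingers; the grasp point (between the pads) lies 19 mm behind it; z points along the fingers, y is the line along which they close (so a half turn about z gives the same grasp; the last joint's range is limited). The gripper opens to 85 mm and grips with 20 to 120 N. Pads are 22 mm wide; open, the fingers measure 114 mm over their backs; the gripper's body (76 mm by 85 mm) begins 54 mm behind the grasp point. The pads swing forward as they close: fully open they stand 13 mm farther back than shut.
Start: joints at [-0.126, 0.22, 1.526, -0, 1.395, -0.126], TCP at [0.625, -0, 0.231] pointing down, gripper open.
Joint ranges: [-2.98, 2.98], [-0.91, 2.08], [0.09, 2.57], [-1.24, 4.39], [0.2, 2.65], [-2.68, 2.68]. Speed limits (rad/s): [2.57, 2.57, 3.01, 3.14, 3.14, 3.14].

INTERFACE

Orientations are given as [roll, pitch, yaw] about the fixed x, y, z axes, in that order (R = Rz(yaw) Ry(pitch) Rx(roll)).
In Python, from plant import movep, move_l, set_joints, gripper_to, hold, inverse_kinematics, observe, get_image, get_calibration, Unreachable, job_done gives the robot as it stands. Calls block until the motion is done:
- movep(position, orientation): joint-space move of the TCP to a pose.
- move_l(position, feed=0.15, rotation=None, max_force=None): straight line of the TCP; rotation=None keeps the orientation; feed is the mean speed in m/s. With max_force (N) it stops when the force on the tool has changed by that much, and returns True; else False.
- set_joints(angles): joint-space move.
- gripper_to(opening, f_grip=None): finger opening in m; f_grip is the grip in N (None keeps the last); returns when the fingers have stopped.
- hold(seconds).
- inverse_kinematics(position, orientation): joint angles nearest the present ones, or None.
- observe(): the state.
- get_image(name): name is "scene" or "side" or "wrist"; returns (picture, depth): 420x560x3 uint8, red, green, blue; 420x560 float32, m along the optical axis (not along the pixel's ray), 0 where there is no reading.
- get_calibration(name): a dict with "intrinsics" (3x3 intrinsics, pixels), "dist_coeffs" ([k1, k2, p1, p2, k3] as OpenCV has them; the pictures are not rectified), "world_from_camera" (4x4, takes a point from camera to world coordinates). Camera axes: x right, y down, z forward; pixel columns grow to the right and rows downward; lengths in m; the calibration is good to about 2 mm. A picture is of the moment at which its call begins: read the wrist's pose just before it. get_calibration takes no time and is no camera call; for the wrist camera it gives the pose at the moment of the call.
A pose or a line that the arm cannot do raises Unreachable and nothing moves.
- job_done(): hands the job in; it is judged then, once.
The state is a dict: "time_s": time; "q": joint angles; "joint_velocities": joint speeds; "joint_torque": joint torques, N m; "eef_pos": TCP position; "tcp_rot": TCP orientation; "ft_force": force on the tool from outside, world axes, zero at the start; "torque": the same for the moment, N m; "opening": finger opening in m; "grasp_force": force on a finger pad.
Only numpy, scipy, OpenCV 4.12 (cv2) and the standard library are available. Lean on these libraries where they do the work, as an engineer would, in place of code of your own. Each camera call takes 0.05 s, during which the arm holds its last target. There are 200 camera calls.

TASK

Lay the round white reference tile (black rim) flat into the round nest of the blue tile holder and let go of it. Then, with the fingers, push the red lever clockwise (seen from above) through its quarter turn until it meets its brass end stop, and press it firmly against the stop, with about 16 N, for half a second before leaving it there; never push the lever with more than 20 N. Do not disturb the two vials, the small dish and the stapler.

Things in the scene. Friction and masses are not known exactly. Their poses are not given: they have to be found in the camera images.
- tile_center (a point): Centre (half-way up) of the loose reference tile: a disc 50 mm across and 12 mm thick, white face up in a black rim, about 120 g, lying flat on the desk to the right of the holder. z axis up out of the white face.
- nest (a point): Centre of the nest's floor, 9 mm above the desk. The nest is a round recess 53 mm across and 5 mm deep with a 2 mm chamfered mouth, so a seated tile stands 7 mm out of the plate and its centre is 6 mm above this point.
- holder: Tile holder: blue-painted plate fixed to the desk, 110 x 190 x 14 mm, origin at the centre of its underside. x along its short side, roughly away from the robot; y along its long side, from the nest (at y = -45 mm) towards the lever's axis (at y = +30 mm); z up.
- lever_pivot (a point): Point on the vertical axis of the lever at the mid-height of its handle, 40 mm above the desk; 75 mm from the nest centre along the plate's y. The steel hub here is 28 mm across, its top 57 mm above the desk.
- lever_grip (a point): Point on the centre line of the red handle, 85 mm from the lever's axis, at mid-height (40 mm above the desk). The handle is a straight level bar, 12 mm thick and 20 mm high (30 to 50 mm above the desk), reaching to 105 mm from the axis, with a round post 16 mm across at its end (29 to 51 mm high). -x points outward along the handle, z up.
- tongue (a point): End of the lever's steel tongue, opposite the handle, 65 mm from the axis; 16 mm wide, 6 mm thick, underside 23 mm above the desk. When the lever closes it swings over the nest, 2 mm above a seated tile; a tile that is not fully down blocks it.
- stop_pin (a point): Centre of the top of the brass stop pin, 46 mm above the desk: an upright pin 10 mm across on a dark ring under the hub, 38 mm from the lever's axis. It blocks the far side of the handle bar, and its place round the axis differs each time. At the stop it touches the bar, its centre 11 mm from the bar's centre line (+11 mm in lever_grip's y).
- lever (a joint): Lever angle, rad. 0 = open, handle along plate -x (roughly towards the robot); starts at 0 to 0.25. Grows clockwise seen from above, towards plate +y. The brass pin stops it somewhere from 1.41 to 1.73; feel for it. Stiff: friction 0.45 N m plus a return spring of 0.15 N m/rad (5 to 9 N at 85 mm from the axis); stays where it is left.
- vial_blue_mid (a point): Middle of a standing glass vial with a blue cap, 25 mm across, 62 mm tall. Bystander.
- vial_green_mid (a point): Middle of a standing glass vial with a green cap, 25 mm across, 58 mm tall. Bystander.
- dish_mid (a point): Middle of a small empty metal dish, 57 mm across, 15 mm high. Bystander.
- stapler_mid (a point): Middle of a blue and black stapler, 125 x 34 x 42 mm. Bystander.
Things that resemble listed ones, but are neither listed nor needed, are in the scene too. What is shaped like the part that bears tile_center but brown is not meant.

How it is judged:
On the way, in this order (a step that is already met when the one before it is completed fails the run):
1. the tile is seated flat in the nest and let go, with the lever still open (below 0.6 rad) (horizontal distance between tile_center and nest below 0.003 m and z of tile_center in the frame of nest between 0.003 and 0.008 m and angle between tile_center's own z axis and vertical below 0.05 rad and value of joint lever below 0.6 rad and contact force between the fingers and tile below 0.1 N), for 0.2 s.
2. the fingers press the lever against its end stop (within 2 mm of the stop pin) with more than 13 N for 0.25 s, the tile still seated (horizontal distance between tile_center and nest below 0.003 m and z of tile_center in the frame of nest between 0.003 and 0.008 m and angle between tile_center's own z axis and vertical below 0.05 rad and y of stop_pin in the frame of lever_grip below 0.013 m and contact force between the fingers and lever above 13 N), for 0.25 s.
At the end, for the whole second after the job is handed in: The tile lies at rest in the nest, centred within 3 mm, its centre 3 to 8 mm above the nest floor and tilted less than 0.05 rad; the lever rests within 2 mm of its stop pin; nothing is held (horizontal distance between tile_center and nest below 0.003 m and z of tile_center in the frame of nest between 0.003 and 0.008 m and angle between tile_center's own z axis and vertical below 0.05 rad and y of stop_pin in the frame of lever_grip below 0.013 m and contact force between anything else and tile below 6 N and linear speed of tile below 0.01 m/s and velocity of joint lever below 0.02 rad/s); the robot touches nothing.
It fails at once if the robot pushes the lever with more than 20 N (contact force between any of the fingers, the arm and lever above 20 N).
It fails at once if a vial, the dish or the stapler is moved by more than 20 mm (distance of any of vial_blue_mid, vial_green_mid, dish_mid, stapler_mid from where it was at the start of the episode above 0.02 m).
It also fails if it takes over 72 s, if anything falls off the work surface, if the arm or the gripper's body presses on something with over 40 N, if the wrist force passes 120 N, or if a joint passes its speed limit or range.

## Working session

There is one attempt and no reset: what is moved stays moved. The work goes in short steps, each a Python script; the robot and the scene stay as the last script left them, time stands still between calls to the robot, and variables do not carry over. Pictures are saved under pics/ and viewed, at most 10 in all, crops included, and the job is handed in when it is done.

```bash
mkdir -p pics; ls; cat > h.py <<'E'
import numpy as np, cv2, json
from plant import *
def snap(name,png=None):
    cal=get_calibration(name); im,d=get_image(name)
    if png: cv2.imwrite('pics/'+png,im[:,:,::-1])
    return im,d,cal
def ray(cal,uv,z):
    """pixels Nx2 -> world points on plane height z"""
    uv=np.asarray(uv,float).reshape(-1,1,2)
    n=cv2.undistortPoints(uv,np.array(cal['intrinsics']),np.array(cal['dist_coeffs'],float)).reshape(-1,2)
    T=np.array(cal['world_from_camera']); r=np.c_[n,np.ones(len(n))]@T[:3,:3].T; o=T[:3,3]
    return o+r*((z-o[2])/r[:,2])[:,None]
E
python3 - <<'E'
from h import *
s=observe(); print(s)
for n in('scene','side','wrist'):
    im,d,c=snap(n,n+'0.png'); print(n,np.round(c['world_from_camera'],3).tolist(),np.round(c['intrinsics'],1).tolist(),c['dist_coeffs'])
    cv2.imwrite
a=[cv2.imread(f'pics/{n}0.png') for n in('scene','side')]
E
```

```text
pics
{'time_s': 0.0, 'q': array([-1.26122459e-01,  2.21257283e-01,  1.52764474e+00, -2.09119866e-05,
        1.39467543e+00, -1.26105034e-01]), 'joint_velocities': array([ 0.00044442,  0.00038574, -0.00059847, -0.00074322, -0.00143584,
       -0.00032524]), 'joint_torque': array([-5.06932320e-04, -4.96913910e+01, -3.89390445e+01, -4.46828235e-04,
        1.12446505e-02,  2.49123751e-06]), 'eef_pos': array([6.24384160e-01, 5.32919619e-05, 2.30162135e-01]), 'tcp_rot': array([-3.13962102e+00, -2.29212653e-04,  1.57078236e+00]), 'ft_force': array([-0.02553973,  0.88813544,  0.1388    ]), 'torque': array([-0.00998719, -0.00763961,  0.03702208]), 'grasp_force': 0.0, 'opening': 0.08519725577003817}
scene [[-0.626, -0.356, 0.694, -0.195], [-0.78, 0.304, -0.548, 0.616], [-0.016, -0.884, -0.468, 0.566], [0.0, 0.0, 0.0, 1.0]] [[405.4, 0.0, 287.8], [0.0, 405.4, 212.1], [0.0, 0.0, 1.0]] [-0.01219073  0.          0.          0.          0.        ]
side [[0.841, -0.295, 0.454, 0.151], [-0.541, -0.482, 0.69, -0.631], [0.015, -0.825, -0.564, 0.576], [0.0, 0.0, 0.0, 1.0]] [[419.6, 0.0, 277.3], [0.0, 419.6, 208.9], [0.0, 0.0, 1.0]] [-0.00446507  0.          0.          0.          0.        ]
wrist [[1.0, 0.002, -0.003, 0.625], [0.001, -0.962, -0.273, 0.069], [-0.003, 0.273, -0.962, 0.373], [0.0, 0.0, 0.0, 1.0]] [[297.7, 0.0, 271.2], [0.0, 297.7, 209.3], [0.0, 0.0, 1.0]] [-0.03365113  0.          0.          0.          0.        ]
```

View pics/scene0.png

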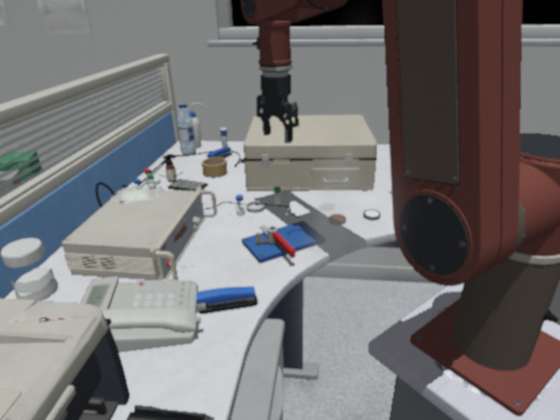

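View pics/side0.png

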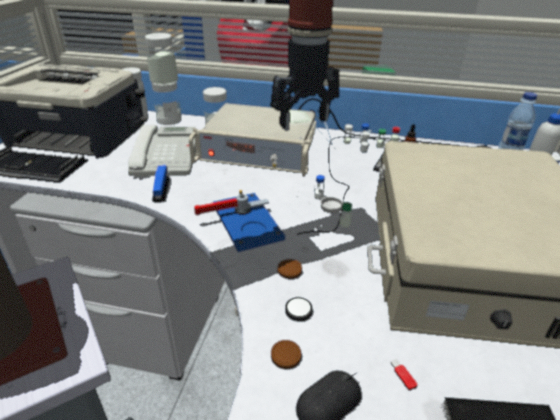

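View pics/wrist0.png

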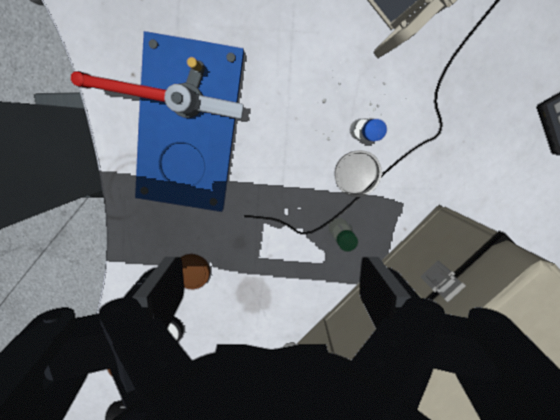

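The wrist view shows the holder (plate corners about (145,32), (243,47), (222,210), (136,195)). The nest is at about (183,163), the hub (180,97), pin top (193,62) and red handle end (78,78). The side view shows the white tile at (298,308) between two brown discs. First a coarse fix, then a closer look.

```bash
python3 - <<'E'
from h import *
im=cv2.imread('pics/wrist0.png'); c=get_calibration('wrist')
hsv=cv2.cvtColor(im,cv2.COLOR_BGR2HSV)
m=cv2.inRange(hsv,(105,120,50),(125,255,255)); m[:, 300:]=0
cs=max(cv2.findContours(m,0,1)[0],key=cv2.contourArea)
print('plate box',cv2.minAreaRect(cs))
for n,p,z in(('nest',(183,163),.014),('hub',(179,97),.057),('pin',(193,62),.046),('post',(78,79),.05),('blue',(365,130),.03),('dish',(357,172),.015),('green',(347,240),.04),('brown',(195,270),.012)):
    print(n,ray(c,[p],z)[0].round(4))
cs_=get_calibration('side')
for p in((298,307),(289,267),(286,352)): print('side',ray(cs_,[p],.012)[0].round(4))
E
```

```text
plate box ((181.05661010742188, 154.2147216796875), (96.70513153076172, 100.7017822265625), 7.853313446044922)
nest [0.5177 0.0253 0.014 ]
hub [0.5314 0.0968 0.057 ]
pin [0.5449 0.1313 0.046 ]
post [0.426  0.1161 0.05  ]
blue [0.7291 0.0644 0.03  ]
dish [0.728  0.0149 0.015 ]
green [ 0.7152 -0.0633  0.04  ]
brown [ 0.5218 -0.1181  0.012 ]
side [ 0.4691 -0.2209  0.012 ]
side [ 0.5142 -0.1255  0.012 ]
side [ 0.3985 -0.2883  0.012 ]
```

```bash
python3 - <<'E'
from h import *
R=[np.pi,0,np.pi/2]; out=[]
for n,p in(('a',(.525,-.06,.13)),('b',(.47,-.30,.13))):
    movep(p,R); hold(.2); im,d,c=snap('wrist','w%s.png'%n)
    c={k:np.array(v).tolist() for k,v in c.items()}; json.dump(c,open('c%s.json'%n,'w')); out.append(im[:300,:,::-1])
print(observe()['time_s'],observe()['eef_pos'],observe()['ft_force'])
cv2.imwrite('pics/ab.png',np.vstack(out))
E
```

```text
2.2833 [ 0.47061213 -0.29875475  0.13003265] [ 0.60788477  0.05296602 -0.1884505 ]
```

View pics/ab.png

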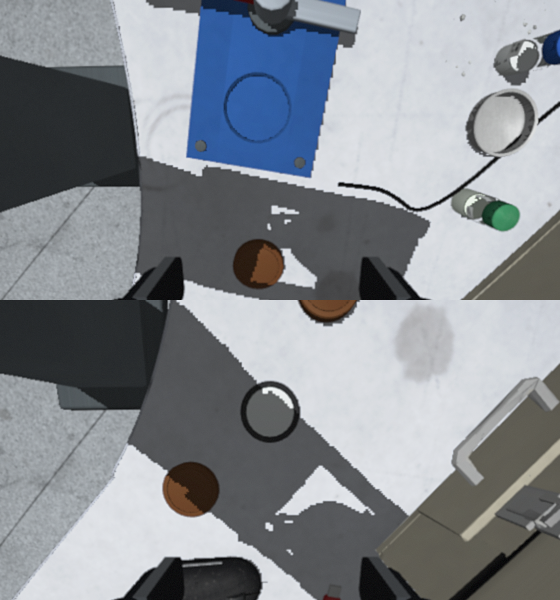

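The nest ring sits at about (258,108) in the upper picture. The tile is at about (270,111) in the lower one, so any calibration bias largely cancels between them.

```bash
python3 - <<'E'
from h import *
def ring(f,cx,cy,r0,r1,sel):
    g=cv2.GaussianBlur(cv2.imread(f),(3,3),0); m=sel(g)
    yy,xx=np.nonzero(m); rr=np.hypot(xx-cx,yy-cy); k=(rr>r0)&(rr<r1)
    return np.c_[xx[k],yy[k]].astype(np.float32)
ca=json.load(open('ca.json'));cb=json.load(open('cb.json'))
def dark(g):
    v=cv2.cvtColor(g,cv2.COLOR_BGR2GRAY).astype(int); l=cv2.blur(v.astype(np.float32),(15,15)); return v<l-6
def circ(P):
    A=np.c_[2*P,np.ones(len(P))]; 
    for _ in range(4):
        s=np.linalg.lstsq(A,(P**2).sum(1),rcond=None)[0]; r=np.sqrt(s[2]+s[:2]@s[:2]); e=abs(np.hypot(*(P-s[:2]).T)-r); k=e<max(.0015,2*np.median(e)) 
        P=P[k];A=A[k]
    return s[:2],r,len(P),e.std()
pn=ring('pics/wa.png',258,108,28,38,dark); print('nest',circ(ray(ca,pn,.0125)[:,:2]))
tb=ring('pics/wb.png',270,111,20,34,lambda g:cv2.cvtColor(g,cv2.COLOR_BGR2GRAY)<50)
print('tile',circ(ray(cb,tb,.012)[:,:2]), cv2.minEnclosingCircle(ray(cb,tb,.012)[:,:2].astype(np.float32)))
# plate direction from blue mask edges & lever from first picture
im=cv2.imread('pics/wrist0.png');hsv=cv2.cvtColor(im,cv2.COLOR_BGR2HSV)
red=cv2.inRange(hsv,(0,150,80),(6,255,255))|cv2.inRange(hsv,(174,150,80),(180,255,255)); red[130:]=0;red[:,200:]=0
E
python3 - <<'E'
import sys;sys.path.insert(0,'.')
from h import *
im=cv2.imread('pics/wa.png');g=cv2.cvtColor(im,cv2.COLOR_BGR2GRAY)
ca=json.load(open('ca.json'))
print(cv2.HoughCircles(g[:160],3,2,20,param1=60,param2=.3,minRadius=5,maxRadius=40) is not None)
hsv=cv2.cvtColor(im,cv2.COLOR_BGR2HSV); m=cv2.inRange(hsv,(105,120,40),(125,255,255)); m[:,350:]=0
m=cv2.morphologyEx(m,cv2.MORPH_OPEN,np.ones((7,7)))
L,Rr,rows=[],[],range(60,150)
for r in rows:
    x=np.nonzero(m[r])[0]; L.append((x[0],r)); Rr.append((x[-1],r))
B=[(c,np.nonzero(m[:,c])[0][-1]) for c in range(210,300)]
for n,p in(('left',L),('right',Rr),('bottom',B)):
    w=ray(ca,p,.014 )[:,:2]; v=cv2.fitLine(w.astype(np.float32),cv2.DIST_HUBER,0,.001,.001).ravel(); print(n,v.round(4),np.degrees(np.arctan2(v[1],v[0])))
E
```

```text
nest (array([0.51566228, 0.02288535]), np.float64(0.02704463611903661), 634, np.float64(0.00040040240139579644))
tile (array([ 0.46899129, -0.21902578]), np.float64(0.022539607726279137), 510, np.float64(0.00043864173315099725)) ((0.46920427680015564, -0.21871627867221832), 0.024687521159648895)
True
left [0.1632 0.9866 0.4614 0.0255] 80.6079
right [0.1655 0.9862 0.5711 0.0256] 80.47227
bottom [ 0.9861 -0.1659  0.5108 -0.0259] -9.550531
```

```bash
python3 - <<'E'
from h import *
R=[np.pi,0,np.pi/2]; t=(.4691,-.2189)
gripper_to(.065); movep([*t,.06],R); move_l([*t,.03],feed=.1)
print(move_l([*t,-.012],feed=.025,max_force=5)); o=observe(); z=o['eef_pos'][2]; print('touch',o['eef_pos'],o['ft_force'],o['opening'])
move_l([*t,z+.0085],feed=.05)
gripper_to(.03,f_grip=30); o=observe(); print(o['opening'],o['grasp_force'],o['eef_pos'],o['time_s'])
move_l([*t,.10],feed=.15); hold(.1); o=observe(); print(o['opening'],o['grasp_force'],o['eef_pos'],o['time_s'],z)
im,d,c=snap('wrist','g.png')
E
```

```text
True
touch [ 0.4690627  -0.21887469 -0.00626883] [-2.07205209  0.93345694  6.20517697] 0.06471998347872114
0.04834942637583832 30.332699418067932 [ 0.46915732 -0.21888472  0.00247125] 5.5083
0.048337463136375956 31.144829392433167 [ 0.46804679 -0.21820626  0.09836838] 6.4083 -0.006268830485648403
```

View pics/g.png

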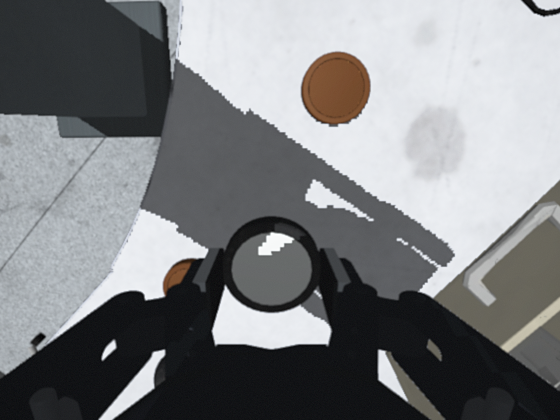

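The tile is held level between the pads, with the rim centred at about (271,264). I'll measure it in the hand.

```bash
python3 - <<'E'
from h import *
c=get_calibration('wrist'); o=observe(); p=o['eef_pos']; print(p,o['tcp_rot'],o['ft_force'])
im=cv2.imread('pics/g.png');g=cv2.cvtColor(im,cv2.COLOR_BGR2GRAY)
# inner white face boundary: pixels brighter than rim within 40 px of centre
m=np.uint8(g>60); y,x=np.mgrid[:420,:560]; m[np.hypot(x-271,y-264)>44]=0
n,l,s,_=cv2.connectedComponentsWithStats(m); k=1+np.argmax(s[1:,4]); ct=cv2.findContours(np.uint8(l==k),0,1)[0][0]
h=cv2.convexHull(ct).reshape(-1,2); e=cv2.fitEllipse(h); print('inner',e)
print('in-hand',ray(c,[e[0]],p[2]+.0095)[0]-p)
# same face in wb
cb=json.load(open('cb.json')); g=cv2.cvtColor(cv2.imread('pics/wb.png'),cv2.COLOR_BGR2GRAY)
m=np.uint8(g>60); m[np.hypot(x-270,y-111)>26]=0
n,l,s,_=cv2.connectedComponentsWithStats(m); k=1+np.argmax(s[1:,4]); ct=cv2.findContours(np.uint8(l==k),0,1)[0][0]
e=cv2.fitEllipse(cv2.convexHull(ct).reshape(-1,2)); print(e,ray(cb,[e[0]],.012))
E
```

```text
[ 0.46813196 -0.21828116  0.0984516 ] [-3.13763977e+00 -2.67817305e-03  1.57068184e+00] [-0.56697568  0.22365552 -2.03159621]
inner ((271.2391357421875, 268.2712097167969), (73.6729736328125, 79.87916564941406), 87.8575210571289)
in-hand [0.00030039 0.00117789 0.0095    ]
((270.0014953613281, 110.93010711669922), (47.54612350463867, 50.53781509399414), 12.987863540649414) [[ 0.46946913 -0.21788711  0.012     ]]
```

```bash
python3 - <<'E'
from h import *
ca=json.load(open('ca.json')); im=cv2.imread('pics/wa.png')
def proj(P):
    T=np.linalg.inv(np.array(ca['world_from_camera'])); r=cv2.Rodrigues(T[:3,:3])[0]
    return cv2.projectPoints(np.array(P,float),r,T[:3,3],np.array(ca['intrinsics']),np.array(ca['dist_coeffs']))[0].reshape(-1,2)
S=5; x0,y0=180,50; big=cv2.resize(im[y0:y0+120,x0:x0+160],None,fx=S,fy=S,interpolation=cv2.INTER_CUBIC)
a=np.linspace(0,2*np.pi,120)
for r,z,col in((.0285,.014,(0,255,255)),(.0265,.012,(0,255,0)),(.0265,.009,(255,255,255))):
    q=proj(np.c_[.5157+r*np.cos(a),.0229+r*np.sin(a),0*a+z]); q=((q-[x0,y0]+.5)*S).astype(np.int32)
    for p in q[::2]: cv2.circle(big,tuple(map(int,p)),1,col,-1)
R=np.array([[.9863,.1652],[-.1652,.9863]])
for z in(0,.014):
    c=[np.r_[np.array([.5157,.0229])+np.array([sx*.055,-.05])@R,z] for sx in(-1,1)]
    q=((proj(c)-[x0,y0]+.5)*S).astype(int); cv2.line(big,tuple(map(int,q[0])),tuple(map(int,q[1])),(0,0,255),1)
cv2.imwrite('pics/z.png',big)
E
```

```text
(no output)
```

View pics/z.png

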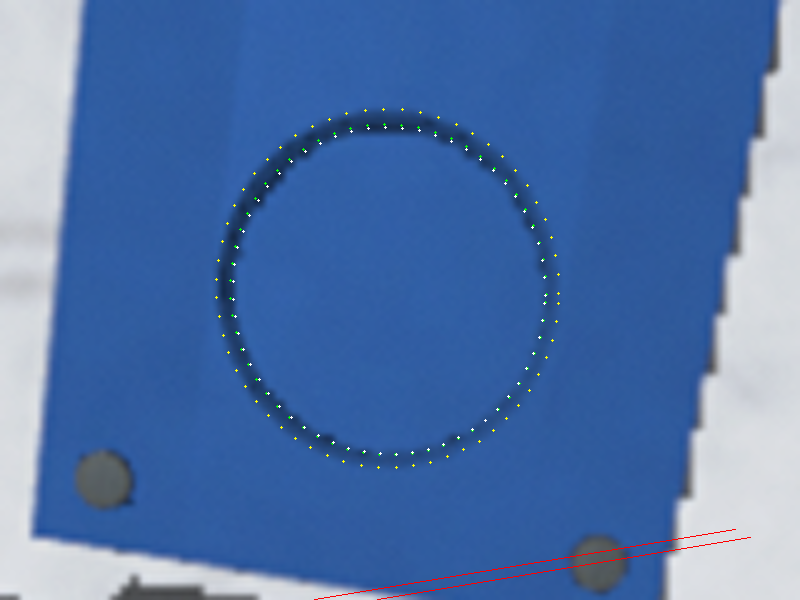

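```bash
cat >> h.py <<'E'
def fine(xyz,feed=.08):
    """go, then correct the standing error seen in eef_pos"""
    xyz=np.array(xyz,float); move_l(xyz,feed=feed); hold(.3); e=xyz-observe()['eef_pos']
    move_l(xyz+e,feed=.02); hold(.2); return xyz+e
E
python3 - <<'E'
from h import *
R=[np.pi,0,np.pi/2]; n=np.array([.5154,.0220])
movep([*n,.07],R); c=fine([*n,.03]); o=observe(); print('above',o['eef_pos'],o['tcp_rot'],o['ft_force'])
dz=c[2]-.03
st=move_l([c[0],c[1],.0105+dz],feed=.015,max_force=4); hold(.2); o=observe(); print(st,o['eef_pos'],o['ft_force'],o['opening'],o['time_s'])
E
```

```text
above [0.51496493 0.02199585 0.02947574] [-3.14154751e+00 -2.27761293e-05  1.57081269e+00] [-0.19842144  0.31406896 -1.0127545 ]
True [0.51486927 0.02196475 0.01147877] [ 0.41706441 -0.06824489  4.73162229] 0.0480882888652458 10.125
```

Contact came at exactly the seated height, so I'll release, retreat and look.

```bash
python3 - <<'E'
from h import *
R=[np.pi,0,np.pi/2]
gripper_to(.07); hold(.3); p=observe()['eef_pos']; move_l([p[0],p[1],.13],feed=.1)
move_l([.525,-.06,.15],feed=.15); hold(.3)
im,d,c=snap('wrist'); cc={k:np.array(v).tolist() for k,v in c.items()}; json.dump(cc,open('cs.json','w'))
cv2.imwrite('pics/seat.png',cv2.resize(im[0:270,120:400,::-1],None,fx=2,fy=2)); print(observe()['time_s'],observe()['eef_pos'])
E
```

```text
13.175 [ 0.52490677 -0.05943811  0.14987793]
```

View pics/seat.png

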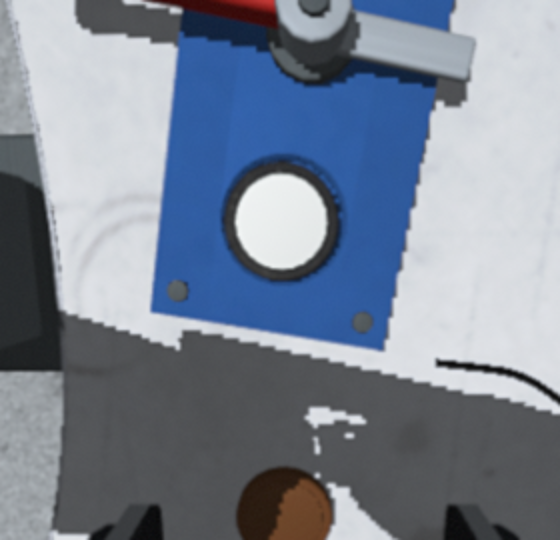

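The white tile is inside the nest ring at about (282,220) in this crop. I'll confirm its height and tilt with depth while checking the lever's pose.

```bash
python3 - <<'E'
from h import *
im,d,c=snap('wrist'); K=np.array(c['intrinsics']);T=np.array(c['world_from_camera'])
v,u=np.nonzero(d>0); n=cv2.undistortPoints(np.c_[u,v].astype(float).reshape(-1,1,2),K,np.array(c['dist_coeffs'],float)).reshape(-1,2)
W=(np.c_[n,np.ones(len(n))]*d[v,u][:,None])@T[:3,:3].T+T[:3,3]
g=im[v,u].astype(int); 
tile=(np.hypot(u-261,v-110)<20)
def pl(P):
    for _ in range(2):
        A=np.c_[P[:,:2]-P[:,:2].mean(0),np.ones(len(P))]; s=np.linalg.lstsq(A,P[:,2],rcond=None)[0]; e=P[:,2]-A@s; P=P[abs(e)<3*e.std()+1e-5]
    return s,e.std()
print('tile',pl(W[tile]))
blue=(g[:,2]>g[:,0]+60)&(v>90)&(v<165)&(u>195)&(u<340)&(np.hypot(u-261,v-110)>40)
print('plate',pl(W[blue]),blue.sum())
E
```

```text
tile (array([-0.00186003, -0.00556275,  0.02087646]), np.float64(0.0007039242770781651))
plate (array([-0.00118317, -0.00145672,  0.01414959]), np.float64(0.0007038690487665258)) 4574
```

Tile height over the plate is 6.7 mm and it lies flat, so it is seated. Next, the lever.

```bash
cat >> h.py <<'E'
PIV=np.array([.5278,.0965]); A0=np.radians(170.5); RG=.082
def pose(th,gap,z=.031):
    a=A0-th; h=np.array([np.cos(a),np.sin(a)]); t=np.array([np.sin(a),-np.cos(a)])
    return [*(PIV+RG*h-(.017+gap)*t),z],[np.pi,0,a-np.pi/2],t,h
E
python3 - <<'E'
from h import *
gripper_to(0,f_grip=40); 
p,R,t,h=pose(0.02,.015,.10); movep(p,R); p[2]=.031; move_l(p,feed=.08); hold(.3)
b=observe()['ft_force']; print('base',b,observe()['eef_pos'],observe()['opening'])
p,R,t,h=pose(0.02,-.008); st=move_l(p,feed=.015,max_force=3); o=observe()
gap=-(o['eef_pos'][:2]-PIV)@t-.017; f=o['ft_force']-b; print(st,'gap',gap,'f',f,f[:2]@t,o['time_s'],o['eef_pos'])
json.dump(dict(b=b.tolist(),gap=gap),open('lev.json','w'))
E
```

```text
base [-0.3041945  -0.71754533 -0.63925898] [0.44159611 0.08026234 0.03138695] -0.00016055426699865122
True gap -0.0012215931794390053 f [-0.109462    1.32327036 -0.27629161] 1.2802718230192194 16.9667 [0.44386341 0.09622319 0.03060884]
```

```bash
python3 - <<'E'
from h import *
for i in range(3):
    hold(.1); o=observe(); print(o['ft_force'],o['eef_pos'])
p,R,t,h=pose(0.02,-.003); st=move_l(p,feed=.01,max_force=5)
for i in range(4): o=observe(); print(st,o['ft_force'],o['eef_pos'],o['time_s']); hold(.1)
E
```

```text
[-0.13069269 -1.0213135  -0.15977287] [0.4433923  0.0962068  0.03026299]
[-0.33469065  0.18611505 -0.57215184] [0.44330819 0.09611521 0.03018316]
[-0.28882501  0.58352773 -0.55286885] [0.44333273 0.0960533  0.03020289]
True [-1.11341895 -0.09609221 -0.50773907] [0.44307607 0.09666959 0.02999039] 17.5
True [-0.66060955 -0.30127386  0.44490809] [0.44265928 0.09667066 0.02968044] 17.6
True [-0.35244718 -0.16436934  0.22917294] [0.44252532 0.096644   0.02960662] 17.7
True [0.93024625 0.26224799 0.79335648] [0.4425716  0.09661171 0.02962095] 17.8
```

```bash
cat >> h.py <<'E'
def force(n=6,dt=.02):
    F=[]
    for _ in range(n): F.append(observe()['ft_force']); hold(dt)
    return np.mean(F,0)
E
python3 - <<'E'
from h import *
for th in (.08,.16,.28,.40,.55):
    p,R,t,h=pose(th,-.001,.033); st=move_l(p,feed=.03,rotation=R,max_force=11); o=observe(); f=force(); q=o['eef_pos']
    print(th,st,'ft',round(f[:2]@t,2),'fr',round(f[:2]@h,2),'fz',round(f[2],2),'gap',np.round(-(q[:2]-PIV)@t-.017,4),'z',q[2].round(4),'t',o['time_s'])
    if st: break
E
```

```text
0.08 False ft -5.19 fr 1.29 fz -2.24 gap -0.0 z 0.0322 t 18.2417
0.16 False ft -4.61 fr 1.52 fz -2.5 gap -0.0002 z 0.0322 t 18.7167
0.28 False ft -4.69 fr 2.23 fz -2.6 gap -0.0002 z 0.0322 t 19.3
0.4 False ft -4.41 fr 2.68 fz -2.35 gap -0.0002 z 0.0323 t 19.8833
0.55 False ft -4.78 fr 2.44 fz -1.49 gap 0.0 z 0.0322 t 20.55
```

```bash
python3 - <<'E'
from h import *
for th in (.70,.85,1.0,1.15,1.27,1.36):
    p,R,t,h=pose(th,-.001,.033); st=move_l(p,feed=.03,rotation=R,max_force=8); o=observe(); f=force(); q=o['eef_pos']
    print(th,st,'ft',round(f[:2]@t,2),'fr',round(f[:2]@h,2),'fz',round(f[2],2),'gap',np.round(-(q[:2]-PIV)@t-.017,4),'z',q[2].round(4),'t',o['time_s'])
    if st: break
E
```

```text
0.7 False ft -4.67 fr 2.67 fz -1.11 gap 0.0002 z 0.0322 t 21.2167
0.85 False ft -5.35 fr 2.8 fz -0.45 gap 0.0004 z 0.0322 t 21.8833
1.0 False ft -5.63 fr 2.83 fz -0.35 gap 0.0006 z 0.0322 t 22.55
1.15 False ft -5.91 fr 2.89 fz -0.09 gap 0.0007 z 0.0322 t 23.2167
1.27 False ft -6.4 fr 3.76 fz -0.45 gap 0.0008 z 0.0322 t 23.8
1.36 False ft -6.14 fr 3.58 fz -0.52 gap 0.0009 z 0.0322 t 24.3
```

```bash
python3 - <<'E'
from h import *
th=1.36; N=0; stop=False
while th<1.95:
    th+= .004 if stop else .012
    p,R,t,h=pose(th,-.001,.033)
    if stop: R=[np.pi,0,yaw]
    st=move_l(p,feed=.02,rotation=R,max_force=6); f=force(5); n=np.linalg.norm(f); q=observe()['eef_pos']
    print(round(th,3),st,'ft',round(f[:2]@t,2),'norm',round(n,2),'gap',np.round(-(q[:2]-PIV)@t-.017,4))
    if n>9.3 and not stop: stop=True; yaw=R[2]
    if n>15.4: break
F=[]
for _ in range(30): hold(.02); F.append(np.linalg.norm(observe()['ft_force']))
print('hold',np.mean(F),min(F),max(F),observe()['time_s'],q)
json.dump(dict(th=th),open('end.json','w'))
E
```

```text
1.372 False ft -6.9 norm 7.83 gap 0.0011
1.384 False ft -6.86 norm 7.63 gap 0.0012
1.396 False ft -7.59 norm 8.47 gap 0.0012
1.408 False ft -7.53 norm 8.36 gap 0.0012
1.42 False ft -7.45 norm 8.36 gap 0.0012
1.432 False ft -7.17 norm 7.96 gap 0.0012
1.444 False ft -7.57 norm 8.59 gap 0.0012
1.456 False ft -7.74 norm 8.81 gap 0.0013
1.468 False ft -7.46 norm 8.29 gap 0.0013
1.48 False ft -7.51 norm 8.48 gap 0.0013
1.492 False ft -7.03 norm 7.95 gap 0.0013
1.504 False ft -7.55 norm 8.41 gap 0.0013
1.516 False ft -7.08 norm 8.14 gap 0.0013
1.528 False ft -7.48 norm 8.46 gap 0.0013
1.54 False ft -7.69 norm 8.58 gap 0.0013
1.552 False ft -9.26 norm 10.06 gap 0.0018
1.556 False ft -10.49 norm 11.23 gap 0.0021
1.56 False ft -11.26 norm 11.98 gap 0.0023
1.564 False ft -11.73 norm 12.58 gap 0.0025
1.568 False ft -12.85 norm 13.76 gap 0.0027
1.572 False ft -13.27 norm 14.34 gap 0.0029
1.576 False ft -14.1 norm 15.45 gap 0.0031
hold 15.308641898341989 13.912983207143288 16.402564463026113 32.2333 [0.52209918 0.18170856 0.03211577]
```

```bash
python3 - <<'E'
from h import *
p,R,t,h=pose(1.579,-.001,.033); q=observe()['tcp_rot']
move_l(p,feed=.01,max_force=4); F=[]
for _ in range(35): hold(.02); F.append(observe()['ft_force'])
F=np.array(F); n=np.linalg.norm(F,axis=1); print('hold',n.mean(),n.min(),n.max(),(F.mean(0)[:2]@t))
p=np.array(p); p[:2]-=.03*t; move_l(p,feed=.05); p[2]=.16; move_l(p,feed=.12)
movep([.50,-.04,.23],[np.pi,0,np.pi/2]); hold(.4)
print(observe()['time_s'],force())
im,d,c=snap('wrist','end.png')
E
```

```text
hold 16.200250654820938 15.210767434755189 17.24368244481923 -14.863608118220595
37.3 [-0.11866142  0.3011202  -0.0783803 ]
```

View pics/end.png

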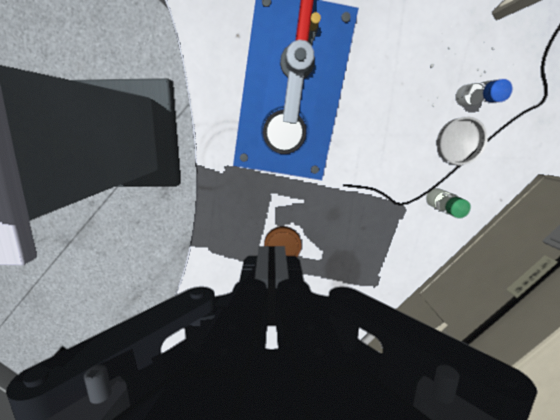

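The tongue lies over the seated tile at about (287,128), the bar touches the brass pin at about (315,17), and the vials and dish are where they were.

```bash
python3 -c "from plant import *; print(job_done())"
```

```text
the job is handed in; nothing more can be done
None
```

I seated the tile in the nest, pushed the lever to its brass stop, held it there at about 16 N (peak reading 17.2 N) for 0.7 s and left it there, then handed the job in at about 37 s; no verdict was returned.

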